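Drift the test-fixture carriage into line

ROBOT

A 7-joint arm with a two-finger parallel gripper is mounted at the origin on the work surface. World frame = base frame: x ahead of the robot, y to its left, z up, the work surface at z = 0. Lengths are in m, angles in rad, forces in N, time in s.
With the tool pointing down it reaches from about 0.425 to 0.875 m from the base axis. Payload 4.7 kg.
Tool frame: the origin (TCP) lies between the finger pads; the fingertips stand 17 mm ahead of it and the grasp point (between the pads) lies 2 mm behind it; z points along the fingers, y is the line along which they close (so a half turn about z gives the same grasp; the last joint's range is limited). The gripper opens to 85 mm and grips with 20 to 120 N. Pads are 22 mm wide; open, the fingers measure 114 mm over their backs; the gripper's body (76 mm by 85 mm) begins 54 mm behind the grasp point. The pads swing forward as they close: fully open they stand 13 mm farther back than shut.
Start: joints at [1.344, 0.321, -0.07, 1.45, 0.023, 1.371, -0.057], TCP at [0.155, -0.631, 0.248] pointing down, gripper open.
Joint ranges: [-2.86, 2.86], [-0.3, 2.09], [-1.38, 1.24], [0.06, 2.45], [-1.56, 4.7], [0.09, 2.05], [-2.69, 2.69]. Speed limits (rad/s): [2.57, 2.57, 3.14, 3.14, 3.14, 3.14, 3.14].

INTERFACE

Orientations are given as a 3x3 rotation matrix whose columns are the frame's x, y, z axes.
In Python, from station import robot, vision gives the robot as it stands. The module is installed in compiled form; this text tells all that it offers. Calls block until the motion is done:
- robot.move_ptp(position, orientation): joint-space move of the TCP to a pose.
- robot.move_straight(position, rate=0.15, rot=None): straight line of the TCP; rot=None keeps the orientation; rate is the mean speed in m/s.
- robot.set_joints(angles): joint-space move.
- robot.gripper_to(opening, newtons=None): opening from 0.0 (shut) to 1.0 (fully open); newtons is the grip in N (None keeps the last); returns when the fingers have stopped.
- robot.hold(seconds).
- robot.ik(position, orientation): joint angles nearest the present ones, or None.
- vision.read_camera(name): name is "side" or "top"; returns the picture (400x640x3 uint8, red, green, blue); there is no depth.
- vision.camera_params(name): a dict with "fx", "fy", "cx", "cy" (pixels), "R" (3x3) and "t" (3): a world point X has camera coordinates R X + t. Camera axes: x right, y down, z forward; pixel columns grow to the right and rows downward; lengths in m; the calibration is good to about 2 mm. A picture is of the moment at which its call begins. camera_params takes no time and is no camera call.
A pose or a line that the arm cannot do raises robot.IKError and nothing moves.
- robot.close_job(): hands the job in; it is judged then, once.
Readings, each from a call of its own:
- robot.current_t(): time.
- robot.current_q(): joint angles.
- robot.current_joint_vel(): joint speeds.
- robot.current_joint_efforts(): joint torques, N m.
- robot.current_position(): TCP position.
- robot.current_orientation(): TCP orientation.
- robot.current_ft_force(): force on the tool from outside, world axes, zero at the start.
- robot.current_torque(): the same for the moment, N m.
- robot.current_grip_width(): opening from 0.0 (shut) to 1.0 (fully open).
- robot.current_finger_force(): force on a finger pad.
Only numpy, scipy, OpenCV 4.12 (cv2) and the standard library are available. Lean on these libraries where they do the work, as an engineer would, in place of code of your own. Each camera call takes 0.05 s, during which the arm holds its last target. There are 200 camera calls.

TASK

The sliding carriage of the test fixture has crept out of line with its base. Take the fat tapered drift from the wooden pin rack and, with the carriage still out of line, push its nose down through the carriage hole and the base hole until its collar sits flush on the carriage, so that the taper pulls the two holes into line; leave it there, upright.

Things in the scene. Friction and masses are not known exactly. Their poses are not given: they have to be found in the camera images.
- drift_grip (a point): Grip centre of the tapered steel drift (0.3 kg). Top to bottom: round grip 36 mm across, 50 tall; collar 46 across, 8 thick; shank 32 across, 28 long; nose tapering over 40 mm to a 6 mm tip. The point is 33 mm above the collar's underside, 101 mm above the tip; z from tip to grip; at the start x points across the rack's row. Not the square-gripped, flat-ended pin, nor the thin 20 mm grip punch.
- rack: Fixed wooden rack, 62 x 250 mm, top 82 mm above the bench, open underneath. Three pins, one of them the drift, hang by their collars in a row of holes 80 mm apart, in any order; the drift must rise 75 mm to come clear. Origin: under its centre, on the bench; y along the row, z up.
- base_hole (a point): Centre of the 34 mm hole in the fixed dark steel base, on the upper face of its 10 mm top plate, 67 mm above the bench, open below down to the bench. y along the carriage's slide, z up. The base is 130 mm wide, 270 long.
- carriage_hole (a point): Centre of the 34 mm hole in the 10 mm aluminium carriage plate, on its upper face, 78 mm above the bench. The carriage slides only along base_hole's y, 6 N friction, stays where left, starts 8-11 mm to +y of base_hole. Its grey box, 42 mm tall with sockets, begins 79 mm from the hole to -y. Collar flush: drift_grip is 33 mm above this point; pushing in takes up to about 10 N.
Not all that is in view belongs to the job. Leave any purple, red or yellow look-alike of the part that bears drift_grip alone.

How it is judged:
On the way:
1. the drift's nose is in the carriage hole while the carriage is still more than 4 mm out of line (horizontal distance between drift_grip and carriage_hole below 0.022 m and z of drift_grip in the frame of carriage_hole below 0.099 m and horizontal distance between carriage_hole and base_hole above 0.004 m), for 0.02 s.
At the end, for the whole second after the job is handed in: The drift stands in both holes with its collar on the carriage (within 6 mm), upright within 10 degrees, its grip within 10 mm of the base hole's axis, and the two holes are in line within 5 mm (horizontal distance between carriage_hole and base_hole below 0.005 m and horizontal distance between drift_grip and base_hole below 0.01 m and z of drift_grip in the frame of carriage_hole below 0.039 m and angle between drift_grip's own z axis and vertical below 0.17 rad); the robot touches nothing.
It also fails if it takes over 42 s, if anything falls off the work surface, if the arm or the gripper's body presses on something with over 40 N, if the wrist force passes 120 N, or if a joint passes its speed limit or range.

## Working session

There is one attempt and no reset: what is moved stays moved. The work goes in short steps, each a Python script; the robot and the scene stay as the last script left them, time stands still between calls to the robot, and variables do not carry over. Pictures are saved under pics/ and viewed, at most 10 in all, crops included, and the job is handed in when it is done.

```bash
mkdir -p pics; cat > h.py <<'E'
import numpy as np, cv2
from station import robot, vision
def snap(n,f,crop=None,k=1):
    im=vision.read_camera(n); cv2.imwrite('pics/full_'+f,im[:,:,::-1])
    if crop: x0,y0,x1,y1=crop; im=im[y0:y1,x0:x1]
    im=cv2.resize(im,None,fx=k,fy=k,interpolation=cv2.INTER_CUBIC)
    cv2.imwrite('pics/'+f,im[:,:,::-1])
def proj(n,X):
    p=vision.camera_params(n); c=np.array(p['R'])@np.array(X)+np.array(p['t'])
    return np.array([p['fx']*c[0]/c[2]+p['cx'],p['fy']*c[1]/c[2]+p['cy']])
def atz(n,u,v,z):
    p=vision.camera_params(n); R=np.array(p['R']); t=np.array(p['t'])
    d=R.T@np.array([(u-p['cx'])/p['fx'],(v-p['cy'])/p['fy'],1]); o=-R.T@t
    return o+d*(z-o[2])/d[2]
E
python3 - <<'E'
from h import *
snap('top','top.png');snap('side','side.png')
for n in('top','side'):
    p=vision.camera_params(n);print(n,p['fx'],-np.array(p['R']).T@np.array(p['t']),np.array(p['R']).round(2).tolist())
E
```

```text
top 490.09929178313826 [0.4074951  0.09677795 1.13219414] [[-0.0, -1.0, 0.02], [-1.0, -0.0, -0.09], [0.09, -0.02, -1.0]]
side 504.84377143626176 [ 0.20069972 -0.59313805  0.81037748] [[0.9, -0.44, -0.01], [-0.31, -0.63, -0.71], [0.31, 0.64, -0.7]]
```

View pics/top.png

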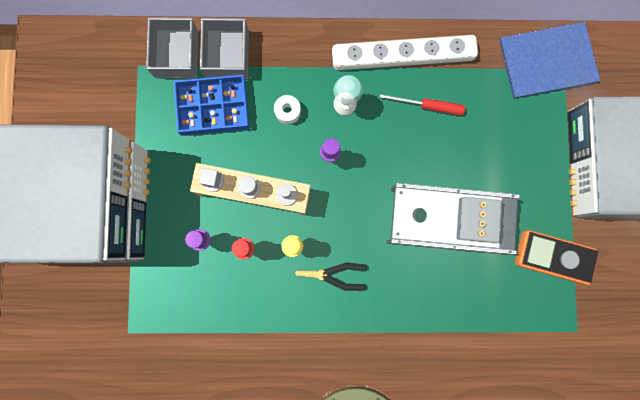

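View pics/side.png

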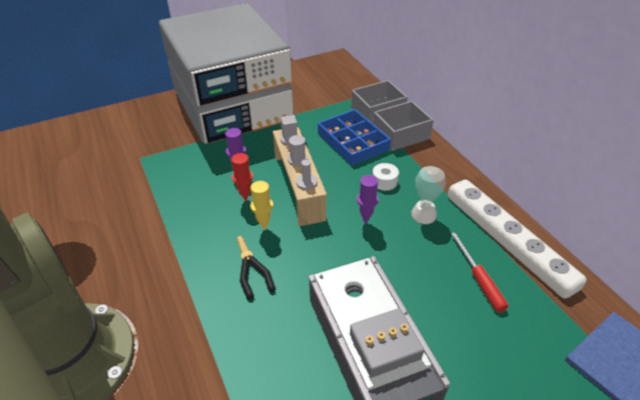

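The rack holds three pins in the top view: a square grip at (211,178), a wide round one at (249,186) and a thin one at (287,194). The middle one fits the drift. The fixture's carriage hole is at about (419,215). I'll confirm both in enlarged crops.

```bash
python3 - <<'E'
import cv2,numpy as np
t=cv2.imread('pics/full_top.png');s=cv2.imread('pics/full_side.png')
a=cv2.resize(t[155:220,185:315],None,fx=6,fy=6,interpolation=2)
cv2.imwrite('pics/c1.png',a)
b=cv2.resize(t[175:260,385:525],None,fx=5.5,fy=5.5,interpolation=2);cv2.imwrite('pics/c2.png',b)
c=np.hstack([cv2.resize(s[105:225,265:345],None,fx=4.5,fy=4.5,interpolation=2),cv2.resize(s[255:375,305:400],None,fx=4.5,fy=4.5,interpolation=2)]);cv2.imwrite('pics/c3.png',c)
E
```

```text
(no output)
```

View pics/c1.png

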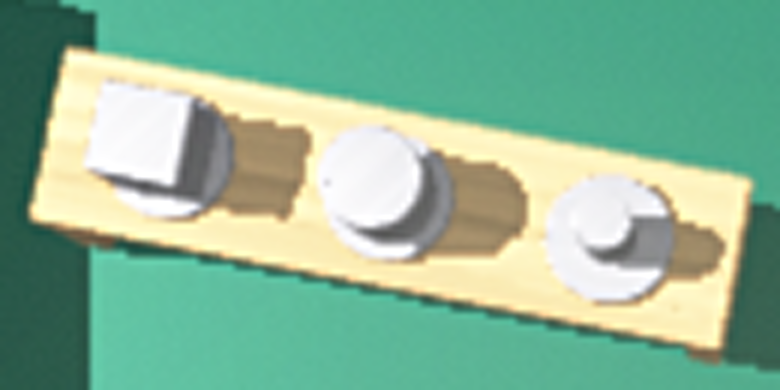

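View pics/c2.png

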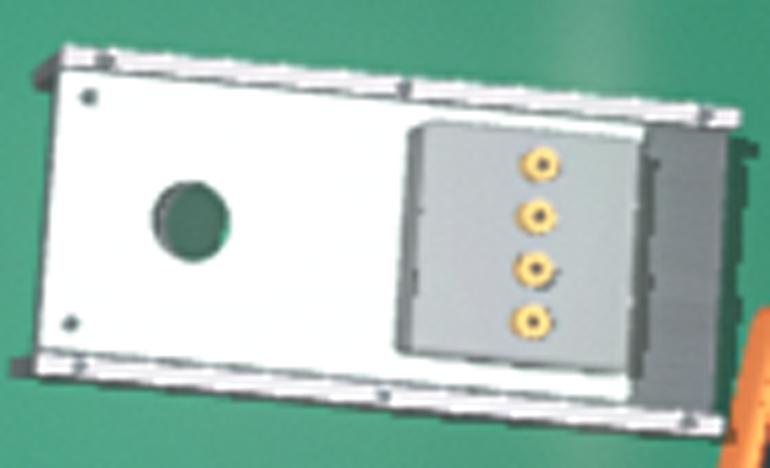

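View pics/c3.png

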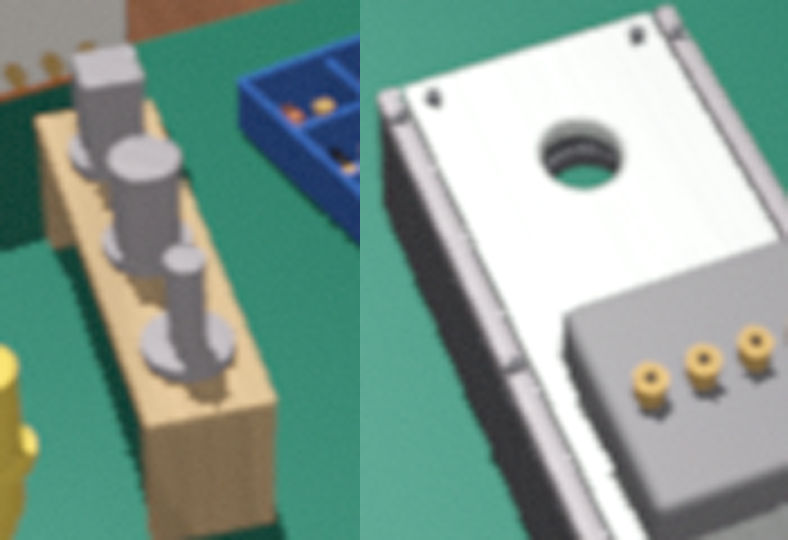

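Confirmed: the middle pin has a wide round grip (top face centre about (246.7,184.7) in top, (297,140) in side), so it is the drift. Its neighbours are square-gripped and thin. The carriage hole is at (419.7,215.2) in top and (354.3,289.2) in side. A crescent of base plate shows at its left.

```bash
python3 - <<'E'
from h import *
c1=lambda x,y:(185+x/6-.5,155+y/6-.5); c2=lambda x,y:(385+x/5.5-.5,175+y/5.5-.5)
print('drift',atz('top',*c1(370,178),.14),atz('side',265+144/4.5-.5,105+158/4.5-.5,.14))
print('car',atz('top',*c2(191,221),.078),atz('side',305+222/4.5-.5,255+154/4.5-.5,.078))
P=[atz('top',*c2(*p),.08) for p in((65,45),(740,110),(725,435),(38,375))]
for p in P:print(p)
A=[atz('top',*c1(*p),.082) for p in((68,47),(750,180),(722,350),(30,217))]
for p in A:print('rack',p)
print('rack c',np.mean(A,0), 'caredges',atz('top',*c2(152,221),.078),atz('top',*c2(231,221),.078),'baseedge',atz('top',*c2(164,221),.067))
d=lambda a,b:np.degrees(np.arctan2(*(a-b)[:2][::-1]))
print(d(P[0],P[1]),d(P[3],P[2]),d(A[0],A[1]),d(A[3],A[2]))
print(robot.current_orientation().round(3).tolist() if hasattr(robot.current_orientation(),'round') else robot.current_orientation(),robot.current_t(),robot.current_ft_force())
# crop hole for both
t=cv2.imread('pics/full_top.png');s=cv2.imread('pics/full_side.png')
cv2.imwrite('pics/c4.png',np.hstack([cv2.resize(t[203:227,408:432],(400,400),interpolation=0),cv2.resize(s[275:303,340:368],(400,400),interpolation=0)]))
E
```

```text
drift [0.54690788 0.22936282 0.14      ] [0.54932518 0.22897672 0.14      ]
car [ 0.48981469 -0.13713113  0.078     ] [ 0.49232644 -0.1380321   0.078     ]
[ 0.55937836 -0.0880172   0.08      ]
[ 0.53403268 -0.3562127   0.08      ]
[ 0.40576649 -0.34527801  0.08      ]
[ 0.42926308 -0.07547638  0.08      ]
rack [0.60236141 0.34613871 0.082     ]
rack [0.55465916 0.10066247 0.082     ]
rack [0.49322226 0.11057854 0.082     ]
rack [0.54068646 0.35821292 0.082     ]
rack c [0.54773232 0.22889816 0.082     ] caredges [ 0.48979823 -0.12170178  0.078     ] [ 0.48983159 -0.15296604  0.078     ] baseedge [ 0.49066214 -0.12877751  0.067     ]
84.60132527124289 85.02275990544082 79.00303620310294 79.14968549548651
[[0.971, 0.239, -0.0], [0.239, -0.971, 0.002], [-0.0, -0.002, -1.0]] 0.1 [-0.69689432  0.3488449  -0.28000074]
```

View pics/c4.png

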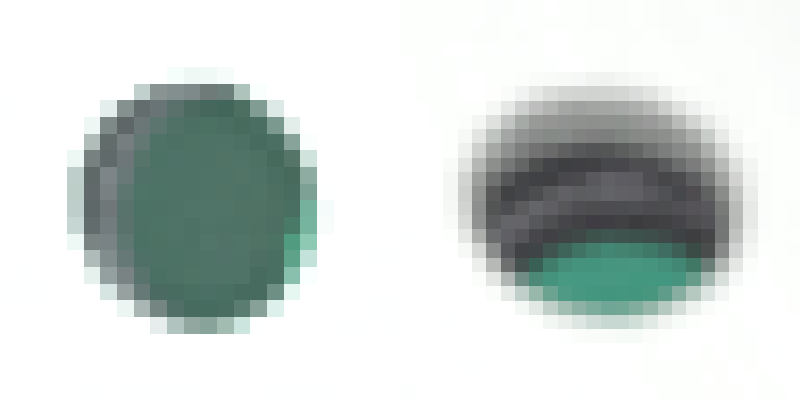

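```bash
cat >> h.py <<'E'
def Rt(deg,s=1):
    a=np.radians(deg); y=s*np.array([np.cos(a),np.sin(a),0]); z=np.array([0,0,-1.]); return np.column_stack([np.cross(y,z),y,z])
E
python3 - <<'E'
from h import *
D=[.548,.2292]
for s in(1,-1):
    print(s,[None if q is None else np.round(q,2) for q in(robot.ik(D+[.3],Rt(-11,s)),robot.ik(D+[.117],Rt(-11,s)),robot.ik([.49,-.147,.28],Rt(-5.2,s)),robot.ik([.49,-.147,.11],Rt(-5.2,s)))])
print(robot.current_q())
E
```

```text
1 [array([ 0.45,  0.37, -1.14,  1.49,  0.34,  1.5 , -0.88]), array([ 0.51,  0.68, -1.29,  1.72,  0.68,  1.28, -1.12]), array([ 0.89,  0.04, -0.67,  1.72,  0.03,  1.39,  0.13]), array([ 0.84,  0.2 , -0.66,  1.93,  0.14,  1.05,  0.04])]
-1 [array([ 0.47,  0.39, -1.18,  1.49,  0.36,  1.5 ,  2.24]), array([ 0.46,  0.59, -1.18,  1.72,  0.58,  1.23,  2.09]), None, array([-0.84,  0.31,  1.23,  1.98, -0.34,  1.07, -2.69])]
[ 1.34412043  0.32173317 -0.07009842  1.45155051  0.02257663  1.37080284
 -0.05687622]
```

```bash
python3 - <<'E'
from h import *
robot.move_ptp([.42,-.25,.38],Rt(-40))
q=np.array(robot.current_q());print(q.round(2))
q[0]-=.9; robot.set_joints(q)
print(np.round(robot.current_position(),3))
D=[.548,.2292]
R=Rt(-11)
print(np.round(robot.ik(D+[.25],R),2))
robot.move_ptp(D+[.25],R); robot.gripper_to(1.0)
print(robot.current_q().round(2) , robot.current_t(),robot.current_position(),robot.current_ft_force())
snap('side','hov.png',(230,40,400,220),3.3)
E
```

```text
[ 0.98 -0.04 -0.48  1.6  -0.02  1.58 -0.19]
[0.458 0.17  0.379]
[ 0.02  0.24 -0.54  1.58  0.13  1.36 -0.73]
[ 0.02  0.24 -0.54  1.58  0.13  1.36 -0.73] 4.3417 [0.54849626 0.22879183 0.25209865] [ 0.31169263 -0.2723113   0.21626387]
```

View pics/hov.png

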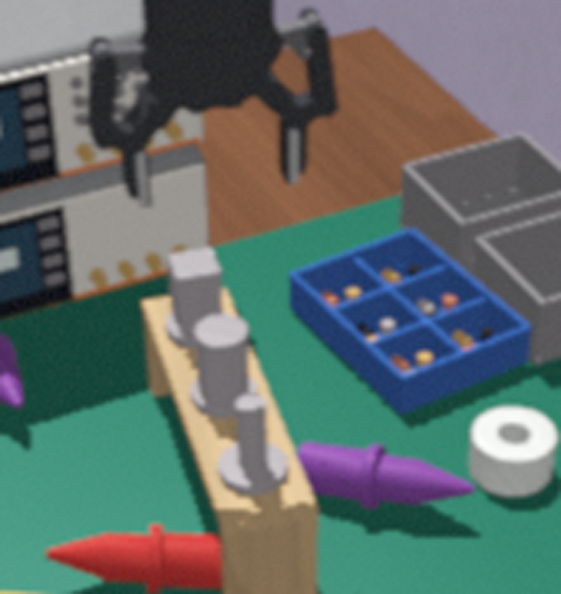

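The side view shows the gripper straddling the rack row above the drift (open fingers left and right of it). The red and purple look-alikes have tipped over by themselves and don't block the approach.

```bash
python3 - <<'E'
from h import *
robot.move_straight([.548,.2292,.116],.12)
print(robot.current_position(),robot.current_ft_force())
robot.gripper_to(0.0,70)
print(robot.current_grip_width(),robot.current_finger_force(),robot.current_position(),robot.current_ft_force())
p=np.array(robot.current_position())
robot.move_straight([.548,.2292,.285],.12)
print(robot.current_grip_width(),robot.current_ft_force(),robot.current_t())
c=[.49,-.147]
print(np.round(robot.ik(c+[.28],Rt(-5.2)),2))
robot.move_ptp(c+[.26],Rt(-5.2))
print(robot.current_q().round(2),robot.current_position())
robot.move_straight(c+[.195],.15); robot.hold(.3)
print(robot.current_position(),robot.current_ft_force(),robot.current_t())
snap('side','ins.png',(270,170,450,330),2.2)
snap('top','ins_t.png',(385,155,525,260),2.8)
a=cv2.imread('pics/ins.png');b=cv2.imread('pics/ins_t.png');h=max(a.shape[0],b.shape[0])
f=lambda i:cv2.copyMakeBorder(i,0,h-i.shape[0],0,0,0)
cv2.imwrite('pics/ins2.png',np.hstack([f(a),f(b)]))
E
```

```text
[0.54859388 0.22954079 0.11692003] [-0.02158071 -0.37349132  0.23635328]
0.4077287788833118 69.68174815177917 [0.54845349 0.22925915 0.11653279] [ 1.06663445 -0.7783742   2.43938442]
0.4027215811515627 [-0.62542982  0.68690005 -2.68421813] 7.7333
[ 0.62  0.03 -0.38  1.73  0.01  1.39  0.14]
[ 0.62  0.04 -0.39  1.76  0.01  1.35  0.14] [ 0.49066763 -0.14543611  0.26013996]
[ 0.49052697 -0.14712525  0.1958974 ] [-0.20545096 -1.27768022 -2.42014119] 10.0417
```

View pics/ins2.png

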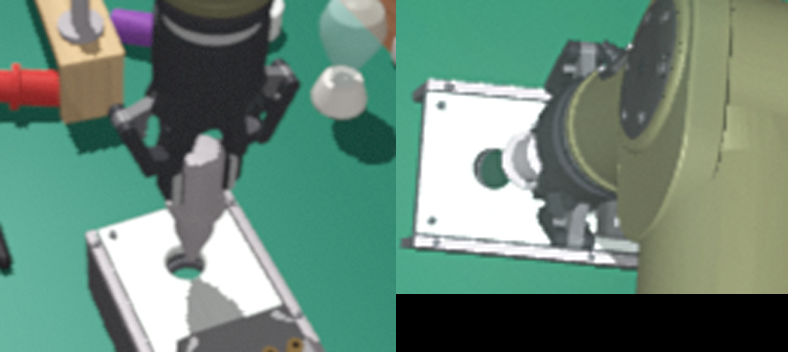

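```bash
python3 - <<'E'
from h import *
p=np.array(robot.current_position()); g=p-[0,0,.001]
for n,o,k in(('side',(270,170),2.2),('top',(385,155),2.8)):
  for nm,dz in(('tip',-.101),('collar',-.03),('top',.025),('tcp',0)):
    print(n,nm,((proj(n,g+[0,0,dz])-o+.5)*k).round(1))
s=cv2.imread('pics/full_ins.png');t=cv2.imread('pics/full_ins_t.png')
cv2.imwrite('pics/c5.png',np.hstack([cv2.resize(s[225:300,330:390],(480,600),interpolation=2),cv2.resize(t[195:240,405:429],(320,600),interpolation=2)]))
E
```

```text
side tip [189.7 259.9]
side collar [194.4 202.8]
side top [198.5 153.6]
side tcp [196.6 176.5]
top tip [114.7 166.4]
top collar [137.9 158.5]
top top [158.2 151.5]
top tcp [148.7 154.8]
```

View pics/c5.png

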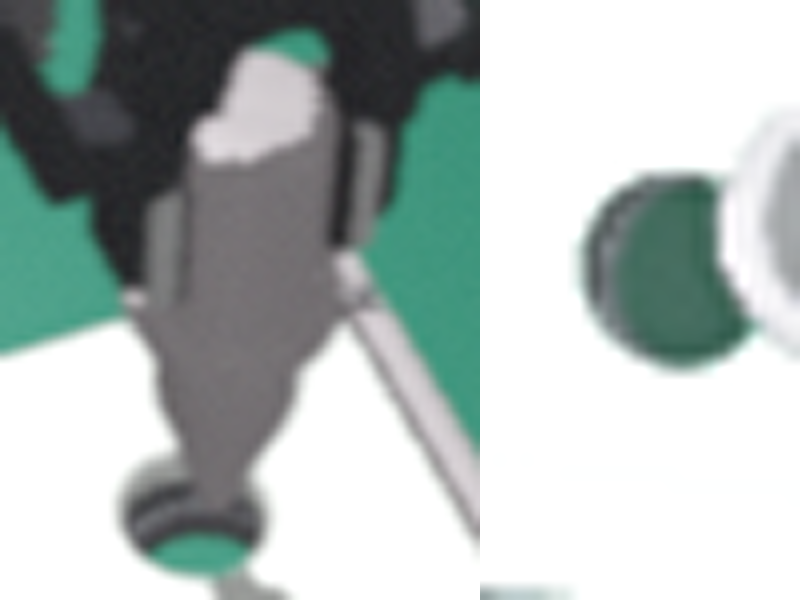

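Tip at about (357,288) in side, as projected to ~1 mm, over the hole and about upright. I'll descend with force feedback.

```bash
cat > desc.py <<'E'
from h import *
import sys
z0,z1,dz=map(float,sys.argv[1:4]); c=np.array([float(sys.argv[4]),float(sys.argv[5])]); b=np.array([-.2,-.6,-2.45])
z=z0
while z>z1+1e-6:
    z=max(z-dz,z1); robot.move_straight([*c,z],.04); robot.hold(.1)
    F=np.mean([robot.current_ft_force() for _ in range(3)],0)-b; p=robot.current_position()
    print(round(z,4),np.round(F,1),(np.array(p)*1e3).round(1),round(robot.current_t(),2))
    if F[2]>18 or np.hypot(*F[:2])>15: print('stop');break
E
python3 desc.py .195 .150 .005 .49 -.147
```

```text
0.19 [ 0.3  0.6 -0. ] [ 489.9 -147.   189.9] 10.52
0.185 [ 0.6  1.3 -0.1] [ 490.  -147.   184.9] 10.89
0.18 [1.  1.2 0.5] [ 490.  -147.   179.9] 11.27
0.175 [-0.1  0.1 -0.8] [ 490. -147.  175.] 11.64
0.17 [1.3 0.7 0.5] [ 490.  -147.   169.9] 12.02
0.165 [-0.4  0.7 -1.1] [ 490.  -147.   164.9] 12.39
0.16 [ 1.   2.5 -0.8] [ 490.1 -146.3  159.8] 12.77
0.155 [1.7 5.  1. ] [ 490.8 -145.4  154.9] 13.14
0.15 [1.6 6.1 2.1] [ 490.8 -145.1  150. ] 13.52
```

```bash
python3 desc.py .15 .112 .004 .4895 -.148
```

```text
0.146 [2.4 6.  2. ] [ 490.4 -146.1  146.1] 13.87
0.142 [1.9 6.1 1.4] [ 490.4 -146.1  142.1] 14.22
0.138 [ 2.7  6.4 -0.5] [ 490.1 -146.   137.5] 14.57
0.134 [ 2.4  5.2 -0.1] [ 490.1 -146.   133.5] 14.92
0.13 [ 2.5  5.8 -0.7] [ 490.  -146.2  129.5] 15.27
0.126 [ 0.8  6.  -0.4] [ 490.1 -146.2  125.6] 15.62
0.122 [ 2.9  5.3 -0.8] [ 490.  -146.3  121.5] 15.97
0.118 [ 3.   6.1 -1. ] [ 490.  -146.3  117.6] 16.32
0.114 [ 1.9  5.7 -0.1] [ 490.  -146.3  113.5] 16.67
0.112 [0.5 5.9 5.6] [ 490.2 -146.4  112.6] 17.02
```

```bash
python3 desc.py .112 .1105 .0015 .4898 -.1475; python3 - <<'E'
from h import *
robot.gripper_to(1.0)
p=robot.current_position();print(robot.current_grip_width(),robot.current_ft_force())
robot.move_straight([p[0],p[1],.25],.12)
q=np.array(robot.current_q()); q[0]+=-.7; robot.set_joints(q); robot.hold(.3)
print(robot.current_t(),robot.current_ft_force(),robot.current_position())
snap('side','end.png');snap('top','end_t.png')
s=cv2.imread('pics/full_end.png');t=cv2.imread('pics/full_end_t.png')
cv2.imwrite('pics/c6.png',np.hstack([cv2.resize(s[225:345,300:380],(400,600),interpolation=2),cv2.resize(t[180:255,390:440],(400,600),interpolation=2)]))
E
```

```text
0.1105 [-4.5  7.1 14.3] [ 490.2 -146.4  112.4] 17.37
1.0016919111119174 [-0.60833984 -0.45662034 -0.57935929]
20.85 [-0.58459215 -0.07458676 -0.82280626] [0.46960433 0.20145065 0.2490542 ]
```

View pics/c6.png

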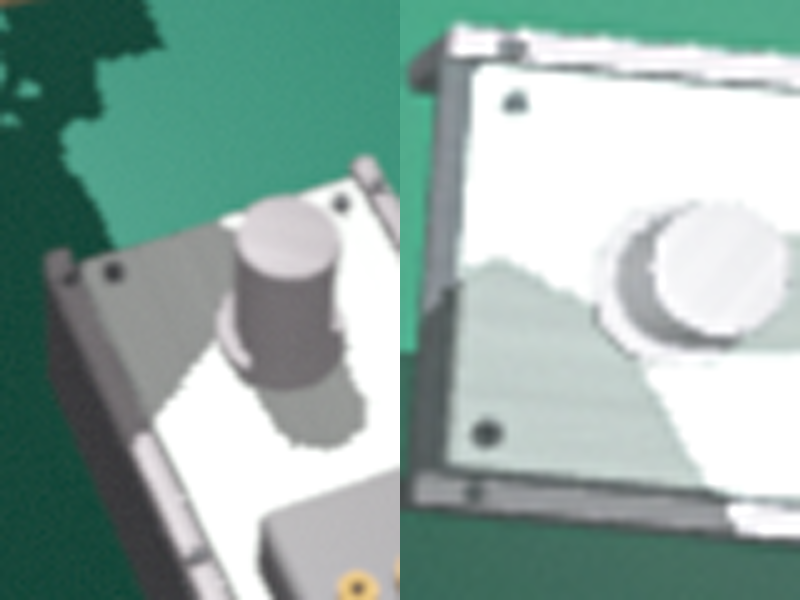

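The crop shows the collar flush on the carriage and the drift upright, side crop centre about (288,300). The carriage has moved toward -y, and the gripper is well clear. Handing in.

```bash
python3 -c "
from station import robot
print(robot.close_job())"
```

```text
the job is handed in; nothing more can be done
None
```

The job is handed in at about 21 s: the drift's nose entered with the carriage still out of line, the final picture shows it upright with its collar flush and the carriage moved back into line, and the arm is clear (the verdict was not shown).

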